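Put the hand stamps away in order of size

ROBOT

A 6-joint arm with a two-finger parallel gripper is mounted at the origin on a cart in front of the work surface, level with it; the furniture and walls round the work are solid. World frame = base frame: x ahead of the robot, y to its left, z up, the work surface at z = 0. Lengths are in m, angles in rad, forces in N, time in s.
With the tool pointing down it reaches from about 0.375 to 0.975 m from the base axis. Payload 3.8 kg.
Tool frame: the origin (TCP) lies midway between the tips of the shut fingers; the grasp point (between the pads) lies 19 mm behind it; z points along the fingers, y is the direction in which the jaws open and shut (so a half turn about z gives the same grasp; the last joint's range is limited). The gripper opens to 85 mm and grips with 20 to 120 N. Pads are 22 mm wide; open, the fingers measure 114 mm over their backs; the gripper's body (76 mm by 85 mm) begins 54 mm behind the grasp point. The pads swing forward as they close: fully open they stand 13 mm farther back than shut.
Start: joints at [1.156, 0.264, 1.604, -0, 1.274, -0.037], TCP at [0.249, 0.627, 0.208] pointing down, gripper open.
Joint ranges: [-2.63, 2.63], [-0.94, 2.18], [0.31, 2.57], [-1.31, 4.45], [0, 2.66], [-2.55, 2.55]. Speed limits (rad/s): [2.57, 2.57, 3.14, 3.14, 3.14, 3.14].

INTERFACE

Orientations are given as a rotation vector (axis times angle).
In Python, from workcell import bot gives the robot as it stands.
- The arm moves only by the tool drive_tool, never from a script. Its argument "deltas" is a list of rows, each an object with "hand": the opening, from 0 (shut) to 1 (fully open); "offset": the shift along the world's x, y, z in cm, a list of three; "angular": the turn, a rotation vector about the world's x, y, z in degrees, a list of three. A call has 1 to 8 rows; each row is the pose to reach, as a shift and turn from the pose commanded when the call began; what a row does not reach only later rows make up. A row lasts 1/8 s, in which the tool goes at most 62.5 mm and 10.7 degrees, less where a joint would pass 70% of its speed; a pose out of reach is approached as far as the arm can. A call with a gripper value outside its range is refused whole. The fingers move at their own pace and stop on an object; "force" is the grip in N (left out, the last holds). Time passes only in rows, so rows that repeat a pose let the fingers close. It gives the time, the measured TCP pose, the force and the opening at its end, in the units of the state.
- bot.read_state(): the state, without advancing time (a new reading comes with each control period).
- bot.read_camera(name): name is "scene" or "top"; returns a dict with "frame" (400x640x3 uint8, blue, green, red), "mtx" (3x3 intrinsics, pixels), "R" (3x3) and "t" (3): a world point X has camera coordinates R X + t. Camera axes: x right, y down, z forward; pixel columns grow to the right and rows downward; lengths in m; the calibration is good to about 2 mm. A picture is of the moment at which its call begins. There is no depth.
- bot.finish_job(): hands the job in, once; it reports no verdict.
The state is a dict: "time": time; "q": joint angles; "joint_vel": joint speeds; "joint_torque": joint torques, N m; "tool_pos": TCP position; "tcp_rot": TCP orientation; "wrist_force": force on the tool from outside, world axes, zero at the start; "torque": the same for the moment, N m; "width": opening from 0.0 (shut) to 1.0 (fully open).
Only numpy, scipy, OpenCV 4.12 (cv2) and the standard library are available. Lean on these libraries where they do the work, as an engineer would, in place of code of your own. Each camera call takes 0.05 s, during which the arm holds its last target. There are 200 camera calls.

TASK

Stand the four wooden hand stamps upright in the stamp tray, one to a bay, in order of size: the smallest, which is used most, in the bay next to the ink pad, and so on up to the largest in the bay farthest from it. The largest is hanging in the grey stand and comes out of its keyhole slot only at the wide end, so slide it along before lifting it. Do not knock any stamp over, and leave the ink pad and the sticky notes where they lie.

Things in the scene. Friction and masses are not known exactly. Their poses are not given: they have to be found in the camera images.
- stamp_small_center (a point): The smallest of four brown wooden hand stamps (round foot, waist, round grip on top): foot 21 mm across, 47 mm tall, grip 16 mm across, from 25 to 47 mm above the underside. Point: its centre, 23.5 mm above the underside; z up its axis. Stands on the desk.
- stamp_medium_center (a point): The second smallest of four brown wooden hand stamps (round foot, waist, round grip on top): foot 30 mm across, 56 mm tall, grip 20 mm across, from 29 to 56 mm above the underside. Point: its centre, 28 mm above the underside; z up its axis. Stands on the desk.
- stamp_large_center (a point): The second largest of four brown wooden hand stamps (round foot, waist, round grip on top): foot 39 mm across, 62 mm tall, grip 24 mm across, from 30 to 62 mm above the underside. Point: its centre, 31 mm above the underside; z up its axis. Its grip is widest 46 mm up. Stands on the desk.
- stamp_largest_center (a point): The largest of four brown wooden hand stamps (round foot, waist, round grip on top): foot 48 mm across, 76 mm tall, grip 27 mm across, from 40 to 76 mm above the underside. Point: its centre, 38 mm above the underside; z up its axis. Starts hung in the stand: its 30 mm collar (underside 34 mm above the stamp's underside) rests on the plate, the 13 mm waist in the slot, the foot below, 16 mm above the desk. Slides freely.
- stand: Grey sheet-metal stand, fixed, 120 (x) by 84 mm (y), origin at desk height, z up. Its plate, 4 mm thick, has its top 50 mm above the desk. A keyhole slot runs along x: narrow end (20 mm wide) at x = +22 mm, where the largest stamp hangs; wide end (62 mm round) centred at x = -23 mm, facing the robot. Move the stamp 45 mm along -x; there its foot passes straight up.
- tray: Black stamp tray with felt floors, fixed, 70 (x) by 271 mm (y), walls 16 mm high, 3 mm thick. Four equal square bays, 64 mm inside, in a row along y, centred at y = -100.5, -33.5, +33.5, +100.5 mm, x = 0; felt floors 5 mm above the desk. Origin under its centre at desk height; z up. Empty at the start.
- ink_pad: Flat black ink pad tin with a dark blue label, 78 x 112 x 15 mm, lid shut, lying on the desk just beyond one end of the tray (either end). Origin at the centre of its underside. Loose; to be left in place.
- sticky_notes: Square yellow block of sticky notes, 78 x 78 x 23 mm, lying just beyond the other end of the tray. Origin at the centre of its underside. Loose; to be left in place.
Things that resemble listed ones, but are neither listed nor needed, are in the scene too. What is shaped like the part that bears stamp_large_center but blue or red is not meant.

How it is judged:
At the end, for the whole second after the job is handed in: Each stamp stands upright (0.12 rad), released, at rest on the floor of its own bay (within 22 mm of the bay centre along both tray axes, at most 4 mm above standing height), smallest to largest counted from the ink-pad end of the tray (((y of ink_pad in the frame of tray above 0 m and y of stamp_small_center in the frame of tray between 0.0785 and 0.1225 m and x of stamp_small_center in the frame of tray between -0.022 and 0.022 m and y of stamp_medium_center in the frame of tray between 0.0115 and 0.0555 m and x of stamp_medium_center in the frame of tray between -0.022 and 0.022 m and y of stamp_large_center in the frame of tray between -0.0555 and -0.0115 m and x of stamp_large_center in the frame of tray between -0.022 and 0.022 m and y of stamp_largest_center in the frame of tray between -0.1225 and -0.0785 m and x of stamp_largest_center in the frame of tray between -0.022 and 0.022 m) or (y of ink_pad in the frame of tray below 0 m and y of stamp_small_center in the frame of tray between -0.1225 and -0.0785 m and x of stamp_small_center in the frame of tray between -0.022 and 0.022 m and y of stamp_medium_center in the frame of tray between -0.0555 and -0.0115 m and x of stamp_medium_center in the frame of tray between -0.022 and 0.022 m and y of stamp_large_center in the frame of tray between 0.0115 and 0.0555 m and x of stamp_large_center in the frame of tray between -0.022 and 0.022 m and y of stamp_largest_center in the frame of tray between 0.0785 and 0.1225 m and x of stamp_largest_center in the frame of tray between -0.022 and 0.022 m)) and height (world z) of stamp_small_center below 0.0325 m and angle between each of stamp_small_center, stamp_medium_center, stamp_large_center, stamp_largest_center's own z axis and vertical below 0.12 rad and linear speed of each of stamp_small, stamp_medium, stamp_large, stamp_largest below 0.02 m/s and height (world z) of stamp_medium_center below 0.037 m and height (world z) of stamp_large_center below 0.04 m and height (world z) of stamp_largest_center below 0.047 m); the robot touches nothing.
It fails at once if the ink pad moved by more than 15 mm (distance of ink_pad from where it was at the start of the episode above 0.015 m).
It fails at once if the sticky notes moved by more than 15 mm (distance of sticky_notes from where it was at the start of the episode above 0.015 m).
It fails at once if a stamp is knocked over (angle between any of stamp_small_center, stamp_medium_center, stamp_large_center, stamp_largest_center's own z axis and vertical above 0.9 rad).
It also fails if it takes over 99 s, if anything falls off the work surface, if the arm or the gripper's body presses on something with over 40 N, if the wrist force passes 120 N, or if a joint passes its speed limit or range.

## Working session

There is one attempt and no reset: what is moved stays moved. The work goes in short steps, Python scripts to look and compute and a tool call to move; the robot and the scene stay as the last step left them, time stands still between calls to the robot, and variables do not carry over. Pictures are saved under pics/ and viewed, about 12 in all and at most 16, crops included, and the job is handed in when it is done.

Besides the shell and the picture viewer there is one more tool, called in YAML: its name, and indented under it one key for each argument. drive_tool: Moves the arm, as the interface text tells. Its arguments: {"type":"object","properties":{"deltas":{"type":"array"},"force":{"type":"number"}},"required":["deltas"]}

```bash
ls; mkdir -p pics; python3 - <<'E'
from workcell import bot
import cv2,pickle
d={}
for n in("scene","top"):
    c=bot.read_camera(n); d[n]=c; cv2.imwrite(f"pics/{n}0.png",c["frame"]); print(n,c["mtx"].tolist(),c["R"].tolist(),c["t"])
pickle.dump(d,open("d0.pkl","wb"))
print(bot.read_state())
E
```

```text
pics
scene [[444.22304122448486, 0.0, 314.5092929071696], [0.0, 444.22304122448486, 200.1316486084205], [0.0, 0.0, 1.0]] [[0.627007279508405, -0.779013056564432, 0.000727423954703337], [-0.5532371826298267, -0.44594318248539444, -0.7036073462881198], [0.5484436992064733, 0.44076449005896473, -0.7105886103110433]] [-0.31841837  0.33611152  0.70666183]
top [[514.1821973266829, 0.0, 309.74629128940103], [0.0, 514.1821973266829, 195.21088668262502], [0.0, 0.0, 1.0]] [[-0.006510260844407056, -0.9999146301707407, -0.011329116216585779], [-0.9963466246190543, 0.007450945814240306, -0.08507577220743005], [0.08515292193433562, 0.010733861233702516, -0.996310074278616]] [0.028036   0.52287495 1.41198324]
{'time': 0.1, 'q': array([ 1.15611664e+00,  2.64703857e-01,  1.60520485e+00,  1.76284033e-05,
        1.27371542e+00, -3.68990035e-02]), 'joint_vel': array([-1.60236573e-04, -1.98055774e-03, -4.96883082e-03,  8.91973409e-05,
       -1.11727883e-03,  3.59752166e-04]), 'joint_torque': array([ 1.59515334e-03, -5.16708577e+01, -3.68587697e+01, -5.43681870e-05,
        6.36857265e-03,  3.40360418e-05]), 'tool_pos': array([0.24869441, 0.62676766, 0.20658663]), 'tcp_rot': array([-0.58981321, -3.0852479 ,  0.00310364]), 'wrist_force': array([-0.43651864, -0.02417664,  0.42784869]), 'torque': array([-0.00626316, -0.00723319, -0.01716706]), 'width': 1.001066840658882}
```

View pics/top0.png

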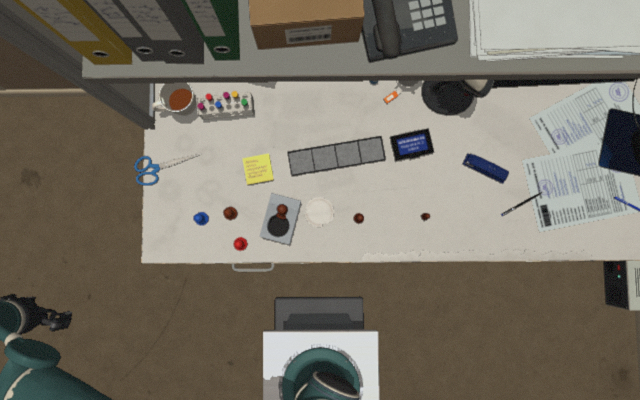

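View pics/scene0.png

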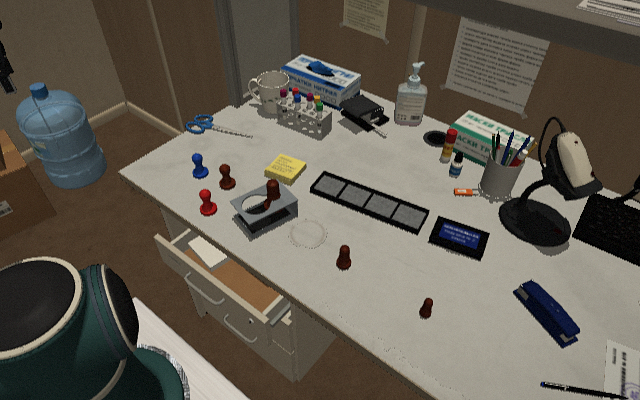

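The top view shows, left to right (+y to -y): blue decoy (201,218), large stamp (230,213), red decoy (240,243), stand with the largest (281,212), medium (359,218) and small (425,216). The tray runs (290,160)–(384,150), with the ink pad at (412,145), the -y end, and the notes at (257,168).

```bash
cat > h.py <<'E'
import cv2,numpy as np
def cast(c,uv,z):
    uv=np.atleast_2d(np.float64(uv)); K,R,t=c["mtx"],np.array(c["R"]),np.array(c["t"])
    d=(np.linalg.inv(K)@np.c_[uv,np.ones(len(uv))].T).T@R; C=-R.T@t
    return (C+d*((z-C[2])/d[:,2])[:,None])[:,:2]
def proj(c,X):
    return cv2.projectPoints(np.float64(X).reshape(-1,1,3),cv2.Rodrigues(np.array(c["R"]))[0],np.array(c["t"]),np.array(c["mtx"]),None)[0][:,0]
def brown(c,lo=12):
    b,g,r=[c["frame"][...,i].astype(int) for i in range(3)]
    m=((r-g>lo)&(r-b>lo)&(r<140)&(g<75)).astype(np.uint8)
    return m
def blobs(m,roi,amin=25):
    x0,y0,x1,y1=roi; k=np.zeros_like(m); k[y0:y1,x0:x1]=m[y0:y1,x0:x1]
    return [q for q in cv2.findContours(k,cv2.RETR_EXTERNAL,cv2.CHAIN_APPROX_NONE)[0] if cv2.contourArea(q)>=amin]
E
python3 - <<'E'
import pickle,cv2,numpy as np; from h import *
d=pickle.load(open("d0.pkl","rb")); T=d["top"];S=d["scene"]
print("C",[(-np.array(c["R"]).T@c["t"]).round(3) for c in(T,S)])
for n,c,roi in(("top",T,(190,195,450,255)),("scene",S,(180,150,450,330))):
    for q in blobs(brown(c),roi):
        x,y,w,h=cv2.boundingRect(q); cc=(x+(w-1)/2,y+(h-1)/2)
        print(n,(x,y,w,h),cv2.contourArea(q),c["frame"][int(cc[1]),int(cc[0])],"mid z.03",cast(c,cc,.03).round(3),"bottom",cast(c,(cc[0],y+h-.5),0).round(3),"topz.05",cast(c,(cc[0],y-.5),.05).round(3))
cv2.imwrite("pics/c1.png",cv2.resize(T["frame"][120:260,180:450],None,fx=2.9,fy=2.9,interpolation=cv2.INTER_CUBIC))
cv2.imwrite("pics/c2.png",cv2.resize(S["frame"][140:330,180:500],None,fx=2.5,fy=2.5,interpolation=cv2.INTER_CUBIC))
E
```

```text
C [array([0.401, 0.009, 1.452]), array([-0.002, -0.41 ,  0.739])]
top (354, 214, 10, 9) 58.0 [33 44 91] mid z.03 [[ 0.458 -0.11 ]] bottom [[ 0.447 -0.112]] topz.05 [[ 0.47  -0.108]]
top (422, 213, 8, 7) 29.0 [16 26 63] mid z.03 [[ 0.462 -0.295]] bottom [[ 0.454 -0.301]] topz.05 [[ 0.471 -0.291]]
top (224, 207, 13, 13) 106.5 [29 45 88] mid z.03 [[0.475 0.246]] bottom [[0.458 0.251]] topz.05 [[0.491 0.242]]
top (276, 204, 12, 16) 106.0 [36 51 98] mid z.03 [[0.478 0.103]] bottom [[0.457 0.105]] topz.05 [[0.499 0.101]]
scene (420, 298, 13, 20) 154.5 [ 9 15 36] mid z.03 [[ 0.459 -0.299]] bottom [[ 0.459 -0.305]] topz.05 [[ 0.464 -0.292]]
scene (180, 276, 48, 54) 916.5 [69 81 91] mid z.03 [[0.213 0.023]] bottom [[ 0.184 -0.002]] topz.05 [[0.245 0.055]]
scene (337, 245, 14, 24) 230.5 [15 18 37] mid z.03 [[ 0.458 -0.114]] bottom [[ 0.453 -0.12 ]] topz.05 [[ 0.469 -0.105]]
scene (199, 190, 18, 26) 179.5 [13 13 78] mid z.03 [[0.389 0.211]] bottom [[0.378 0.206]] topz.05 [[0.406 0.225]]
scene (264, 179, 16, 31) 259.0 [ 1  8 28] mid z.03 [[0.499 0.119]] bottom [[0.483 0.106]] topz.05 [[0.522 0.138]]
scene (219, 164, 16, 26) 244.0 [ 8 13 35] mid z.03 [[0.476 0.242]] bottom [[0.464 0.235]] topz.05 [[0.494 0.257]]
```

View pics/c1.png

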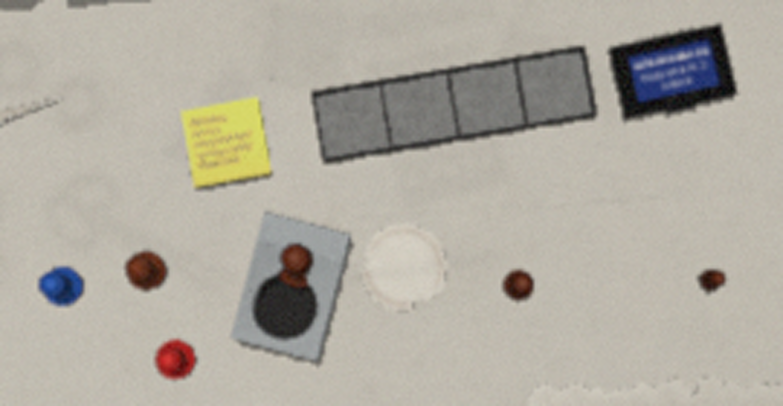

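View pics/c2.png

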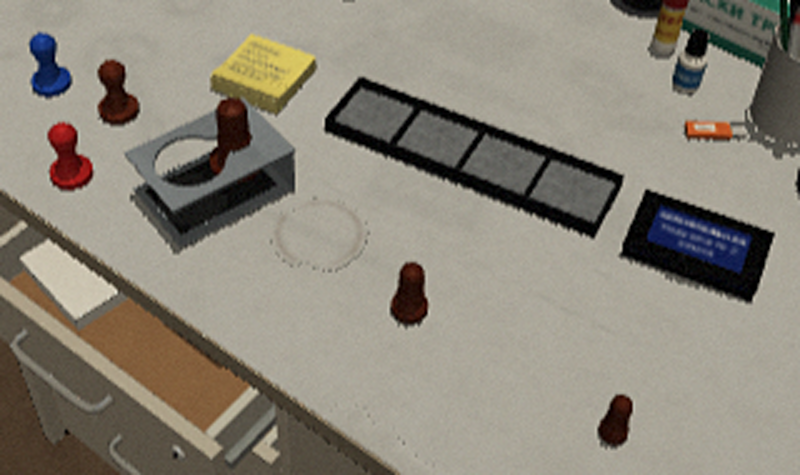

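The crops show the stand's long axis tilted, its round wide end nearest the robot and the largest stamp at the far narrow end. The red and blue decoys sit about 8 cm from the large stamp. Next I'll fit the stand and tray.

```bash
python3 - <<'E'
import pickle,cv2,numpy as np; from h import *
d=pickle.load(open("d0.pkl","rb")); T=d["top"];f=T["frame"].astype(int)
def rect(m,roi,z,name):
    k=cv2.morphologyEx(m.astype(np.uint8),cv2.MORPH_CLOSE,np.ones((3,3)))
    q=max(blobs(k,roi),key=cv2.contourArea)
    P=cast(T,q[:,0],z).astype(np.float32)
    (c,s,a)=cv2.minAreaRect(P*1000); print(name,np.round(c,1),np.round(s,1),round(a,2), cv2.boundingRect(q))
mx=f.max(2); sat=mx-f.min(2)
print("px felt",f[155,320],"desk",f[190,320],"stand",f[200,272])
rect(mx<150,(282,130,390,180),.012,"tray")
b,g,r=f[...,0],f[...,1],f[...,2]
rect((mx<120)|(b-r>40),(388,120,440,165),.012,"pad")
rect((b>r-2)|(mx<120),(255,185,305,250),.050,"stand")
hole=(mx<70)
q=max(blobs(hole.astype(np.uint8),(262,200,297,245)),key=cv2.contourArea)
c,rd=cv2.minEnclosingCircle(q); print("hole",c,rd,cast(T,c,.048))
for u in ((281.5,209),): print("grip",cast(T,u,.075))
S=d["scene"]; print("scene grip pts",cast(S,(271.5,187),.075),cast(S,(272,186),.075))
E
```

```text
px felt [119 120 120] desk [172 182 187] stand [161 162 157]
tray [634.7 -50.8] [ 75.7 273. ] 9.23 (287, 136, 99, 41)
pad [ 664.6 -264.6] [ 76.9 113.6] 11.74 (390, 128, 44, 34)
stand [456.5 104.3] [ 87.4 124.6] 75.08 (260, 194, 41, 51)
hole (278.0, 225.0) 10.816754341125488 [[0.43995537 0.11124932]]
grip [[0.48200756 0.09983203]]
scene grip pts [[0.48313481 0.09978849]] [[0.48613368 0.10108396]]
```

drive_tool:
  deltas:
    - {"hand": 0.6,"offset": [5,-8,0],"angular": [0,0,-10]}
    - {"hand": 0.6,"offset": [9,-16,-1],"angular": [0,0,-20]}
    - {"hand": 0.6,"offset": [13,-23,-2],"angular": [0,0,-30]}
    - {"hand": 0.6,"offset": [17,-29,-3],"angular": [0,0,-40]}
    - {"hand": 0.6,"offset": [20,-34,-4],"angular": [0,0,-50]}
    - {"hand": 0.6,"offset": [22.6,-38.4,-5],"angular": [0,0,-59]}
    - {"hand": 0.6,"offset": [22.6,-38.4,-5],"angular": [0,0,-59]}
    - {"hand": 0.6,"offset": [22.6,-38.4,-5],"angular": [0,0,-59]}
  force: 50

```text
time: 1.1
tool_pos: [0.4755, 0.2399, 0.1565]
tcp_rot: [-2.038, -2.39, 0.004]
wrist_force: [0.1, -0.6, -0.3]
width: 0.601
```

drive_tool:
  deltas:
    - {"hand": 0.6,"offset": [0,0.2,-3.5],"angular": [0,0,0]}
    - {"hand": 0.6,"offset": [0,0.2,-7],"angular": [0,0,0]}
    - {"hand": 0.6,"offset": [0,0.2,-7],"angular": [0,0,0]}
    - {"hand": 0.6,"offset": [0,0.2,-7],"angular": [0,0,0]}

```text
time: 1.6
tool_pos: [0.4753, 0.2463, 0.0887]
tcp_rot: [2.032, 2.396, 0.002]
wrist_force: [0.4, -0.3, -0.6]
width: 0.598
```

```bash
cat > look.py <<'E'
import sys,cv2
from workcell import bot
n,x0,y0,x1,y1,f=sys.argv[1:7]
c=bot.read_camera(n); im=c["frame"][int(y0):int(y1),int(x0):int(x1)]
s=min(700/im.shape[1],560/im.shape[0])
cv2.imwrite(f"pics/{f}.png",cv2.resize(im,None,fx=s,fy=s,interpolation=cv2.INTER_CUBIC))
st=bot.read_state(); print({k:st[k].round(4) if hasattr(st[k],"round") else st[k] for k in("time","tool_pos","wrist_force","width")})
E
python3 look.py scene 140 80 340 240 s1
```

```text
{'time': 1.65, 'tool_pos': array([0.476 , 0.2465, 0.0895]), 'wrist_force': array([ 0.6971, -0.3505,  0.2761]), 'width': 0.5947717854783213}
```

View pics/s1.png

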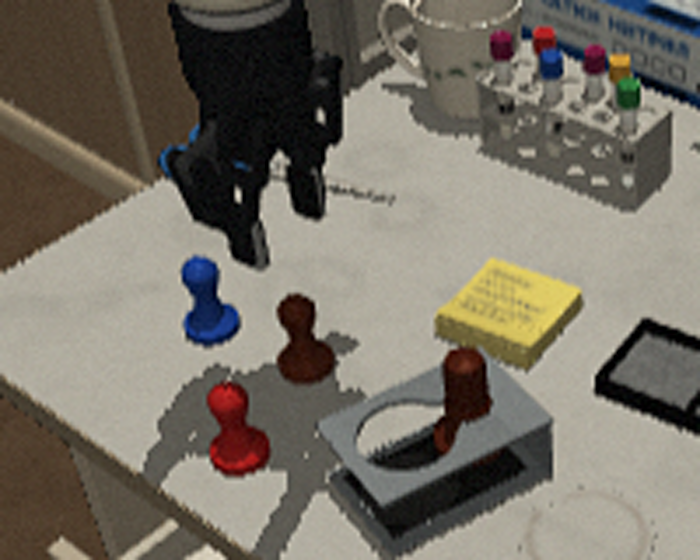

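The scene view shows the open fingers above the large stamp: tips at full-image (211,156) and (229,141), stamp top at (225,166). I'll check this numerically.

```bash
python3 - <<'E'
import pickle,numpy as np; from h import *
d=pickle.load(open("d0.pkl","rb")); S,T=d["scene"],d["top"]
print("tcp",proj(S,[(.476,.2465,.089),(.476,.2465,.097),(.476+.027,.2465+.004,.095),(.476-.027,.2465-.004,.095)]))
for p in((.475,.243),(.470,.241),(.480,.243)): print(p,"scene top/foot",proj(S,[(*p,.062),(*p,0)]).round(1).tolist(),"top",proj(T,[(*p,.046),(*p,.005)]).round(1).tolist())
# grip-head centroid in both views, triangulated
bs=brown(S);bt=brown(T)
def head(q,n):
    x,y,w,h=cv2.boundingRect(q); return (x,y,w,h)
for nm,r,h0,z in(("large",(219,164,16,26),62,.047),("med",(337,245,14,24),56,.043),("small",(420,298,13,20),47,.036)):
    x,y,w,h=r; rows=[(np.flatnonzero(bs[j,x:x+w])+x) for j in range(y,y+h)]
    print(nm,[(j+y,int(a.min()),int(a.max())) for j,a in enumerate(rows) if len(a)][::2])
    up=int(round(h*.35)); a=np.concatenate(rows[:up]); js=np.concatenate([[y+i]*len(rows[i]) for i in range(up)])
    print("  head",a.mean(),js.mean(),cast(S,(a.mean(),js.mean()),z).round(4))
E
```

```text
tcp [[221.58717501 156.38339138]
 [221.06540812 153.65453569]
 [228.68825721 147.83594075]
 [213.45432072 161.06054472]]
(0.475, 0.243) scene top/foot [[224.0, 166.2], [227.7, 185.6]] top [[230.0, 212.5], [232.4, 213.3]]
(0.47, 0.241) scene top/foot [[223.0, 167.7], [226.8, 187.1]] top [[230.7, 214.4], [233.1, 215.1]]
(0.48, 0.243) scene top/foot [[225.6, 165.1], [229.2, 184.5]] top [[230.0, 210.7], [232.4, 211.5]]
large [(164, 222, 225), (166, 220, 229), (168, 219, 229), (170, 220, 229), (172, 220, 229), (174, 222, 228), (176, 223, 229), (178, 222, 232), (180, 220, 234), (182, 219, 234), (184, 220, 234), (186, 220, 233), (188, 222, 231)]
  head 224.29268292682926 168.46341463414635 [[0.4804 0.251 ]]
med [(245, 342, 346), (247, 341, 348), (249, 340, 349), (251, 340, 349), (253, 340, 349), (255, 339, 348), (257, 338, 349), (259, 337, 350), (261, 337, 350), (263, 337, 350), (265, 338, 350), (267, 339, 348)]
  head 344.3478260869565 248.91304347826087 [[ 0.466  -0.1098]]
small [(298, 426, 429), (300, 425, 432), (302, 424, 432), (304, 424, 432), (306, 422, 431), (308, 420, 430), (310, 420, 430), (312, 420, 430), (314, 420, 430), (316, 422, 429)]
  head 428.1111111111111 301.3333333333333 [[ 0.4685 -0.2967]]
```

drive_tool:
  deltas:
    - {"hand": 0.6,"offset": [0.1,-0.1,-3.2],"angular": [0,0,0]}
    - {"hand": 0.6,"offset": [0.1,-0.1,-6.4],"angular": [0,0,0]}
    - {"hand": 0.6,"offset": [0.1,-0.1,-6.4],"angular": [0,0,0]}
    - {"hand": 0.1,"offset": [0.1,-0.1,-6.4],"angular": [0,0,0]}
    - {"hand": 0.1,"offset": [0.1,-0.1,-6.4],"angular": [0,0,0]}
    - {"hand": 0.1,"offset": [0.1,-0.1,-6.4],"angular": [0,0,0]}
    - {"hand": 0.1,"offset": [0.1,-0.1,-6.4],"angular": [0,0,0]}
    - {"hand": 0.1,"offset": [0.1,-0.1,-6.4],"angular": [0,0,0]}
  force: 50

```text
time: 2.65
tool_pos: [0.4783, 0.2454, 0.0262]
tcp_rot: [2.032, 2.394, 0.007]
wrist_force: [0.1, -0.3, 6.4]
width: 0.233
```

drive_tool:
  deltas:
    - {"hand": 0.1,"offset": [0,0,1],"angular": [0,0,0]}
    - {"hand": 0.1,"offset": [0,0,2],"angular": [0,0,0]}
    - {"hand": 0.1,"offset": [0,0,2],"angular": [0,0,0]}

```text
time: 3.02
tool_pos: [0.4768, 0.2448, 0.0451]
tcp_rot: [2.032, 2.394, 0.003]
wrist_force: [-0.2, -0.1, -0.0]
width: 0.233
```

```bash
python3 look.py scene 170 100 290 220 s2
```

```text
{'time': 3.075, 'tool_pos': array([0.4763, 0.2445, 0.0444]), 'wrist_force': array([-0.3733,  0.1413, -1.6821]), 'width': 0.23192243992161723}
```

View pics/s2.png

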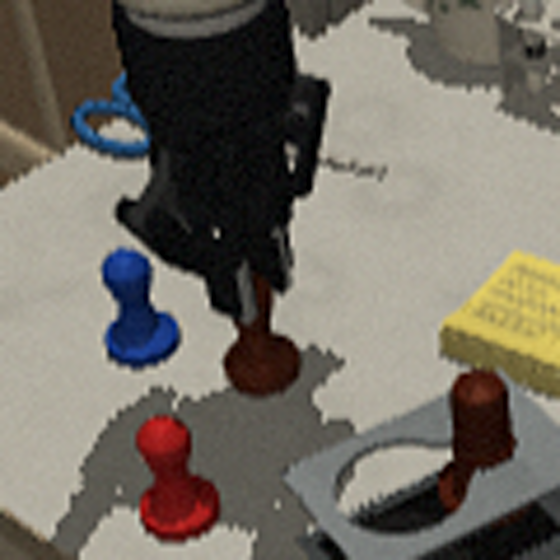

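The large stamp (crop centre 262,360) hangs upright in the jaws, clear of the desk. The decoys and the stand are untouched. I'll carry it to the third bay from the ink pad.

drive_tool:
  deltas:
    - {"hand": 0.1,"offset": [0,0,4],"angular": [0,0,0]}
    - {"hand": 0.1,"offset": [0,0,8],"angular": [0,0,0]}
    - {"hand": 0.1,"offset": [2.5,-4.2,11.5],"angular": [0,0,0]}
    - {"hand": 0.1,"offset": [5,-8.7,11.5],"angular": [0,0,0]}
    - {"hand": 0.1,"offset": [8,-13.5,11.5],"angular": [0,0,0]}
    - {"hand": 0.1,"offset": [11,-18.5,11.5],"angular": [0,0,0]}
    - {"hand": 0.1,"offset": [13.5,-23,11.5],"angular": [0,0,0]}
    - {"hand": 0.1,"offset": [15.5,-26.2,11.5],"angular": [0,0,0]}

```text
time: 4.08
tool_pos: [0.6313, -0.0199, 0.158]
tcp_rot: [-2.034, -2.393, 0.001]
wrist_force: [0.8, -0.2, -0.6]
width: 0.228
```

drive_tool:
  deltas:
    - {"hand": 0.1,"offset": [0,0,-4],"angular": [0,0,0]}
    - {"hand": 0.1,"offset": [0,0,-8],"angular": [0,0,0]}
    - {"hand": 0.1,"offset": [0,0,-10],"angular": [0,0,0]}
    - {"hand": 0.1,"offset": [0,0,-10],"angular": [0,0,0]}

```text
time: 4.58
tool_pos: [0.629, -0.0173, 0.0565]
tcp_rot: [-2.03, -2.393, 0.004]
wrist_force: [-0.0, 0.1, 1.0]
width: 0.231
```

```bash
python3 look.py scene 270 120 450 264 s3
```

```text
{'time': 4.625, 'tool_pos': array([ 0.6307, -0.0174,  0.0585]), 'wrist_force': array([ 1.066 , -1.185 ,  0.4981]), 'width': 0.2306879331608625}
```

View pics/s3.png

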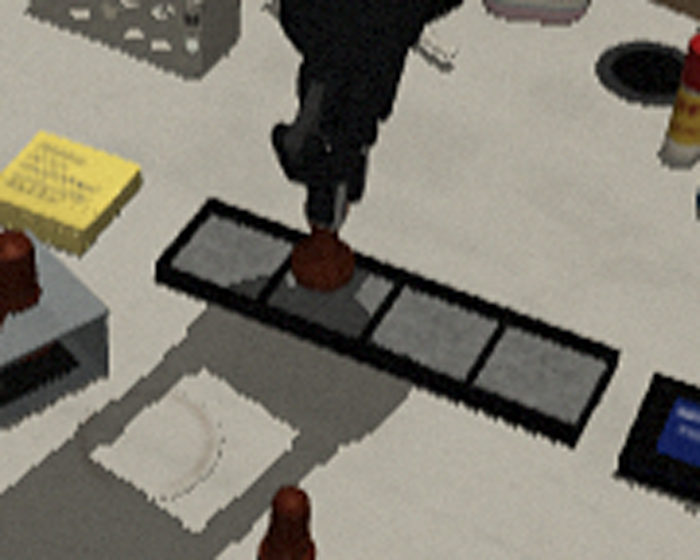

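The foot (crop 323,262) is just above the third bay from the ink pad, so I'll lower, release and rise.

drive_tool:
  deltas:
    - {"hand": 0.1,"offset": [0.1,0,-1.5],"angular": [0,0,0]}
    - {"hand": 0.1,"offset": [0.1,0,-2.4],"angular": [0,0,0]}
    - {"hand": 0.1,"offset": [0.1,0,-2.8],"angular": [0,0,0]}
    - {"hand": 0.1,"offset": [0.1,0,-2.8],"angular": [0,0,0]}
    - {"hand": 0.1,"offset": [0.1,0,-2.8],"angular": [0,0,0]}

```text
time: 5.25
tool_pos: [0.6321, -0.0176, 0.0312]
tcp_rot: [2.033, 2.395, 0.0]
wrist_force: [-0.9, -0.2, 2.4]
width: 0.233
```

drive_tool:
  deltas:
    - {"hand": 0.5,"offset": [0,0,0],"angular": [0,0,0]}
    - {"hand": 0.5,"offset": [0,0,0],"angular": [0,0,0]}
    - {"hand": 0.5,"offset": [0,0,0],"angular": [0,0,0]}
    - {"hand": 0.5,"offset": [0,0,2],"angular": [0,0,0]}
    - {"hand": 0.5,"offset": [0,0,6],"angular": [0,0,0]}
    - {"hand": 0.5,"offset": [0,0,12],"angular": [0,0,0]}
    - {"hand": 0.5,"offset": [0,0,12],"angular": [0,0,0]}

```text
time: 6.12
tool_pos: [0.6375, -0.0179, 0.1599]
tcp_rot: [2.025, 2.386, 0.014]
wrist_force: [1.1, 0.4, 0.5]
width: 0.499
```

drive_tool:
  deltas:
    - {"hand": 0.55,"offset": [-4,-2.2,0],"angular": [0,0,0]}
    - {"hand": 0.55,"offset": [-9,-5,0],"angular": [0,0,0]}
    - {"hand": 0.55,"offset": [-13.5,-7.5,-2],"angular": [0,0,0]}
    - {"hand": 0.55,"offset": [-17.2,-9.4,-5],"angular": [0,0,0]}
    - {"hand": 0.55,"offset": [-17.2,-9.4,-5],"angular": [0,0,0]}
    - {"hand": 0.55,"offset": [-17.2,-9.4,-5],"angular": [0,0,0]}

```text
time: 6.88
tool_pos: [0.461, -0.1118, 0.1017]
tcp_rot: [2.033, 2.393, 0.002]
wrist_force: [-0.7, 0.8, 0.8]
width: 0.551
```

```bash
python3 look.py scene 280 130 460 274 s4
```

```text
{'time': 6.925, 'tool_pos': array([ 0.4619, -0.1118,  0.1022]), 'wrist_force': array([ 0.371 , -0.3503, -0.173 ]), 'width': 0.5504632228782425}
```

View pics/s4.png

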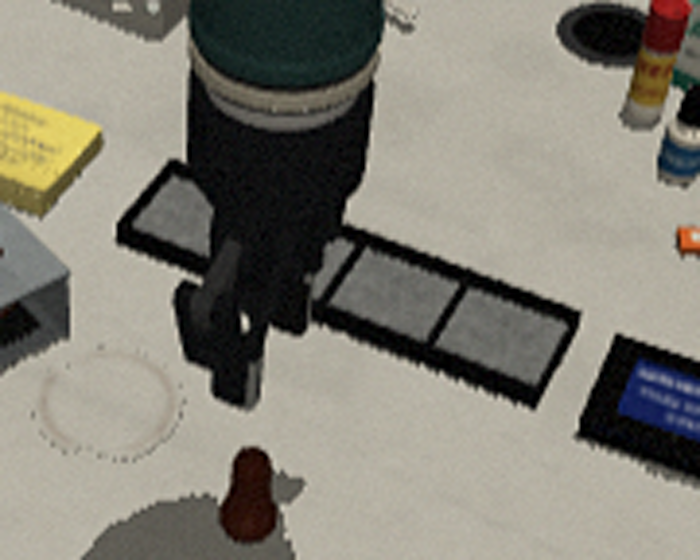

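The fingers (tip at crop 237,400) are aligned above the medium stamp (250,495). Descending and gripping.

drive_tool:
  deltas:
    - {"hand": 0.55,"offset": [0,0,-4],"angular": [0,0,0]}
    - {"hand": 0.55,"offset": [0,0,-8],"angular": [0,0,0]}
    - {"hand": 0.55,"offset": [0,0,-8],"angular": [0,0,0]}
    - {"hand": 0.05,"offset": [0,0,-8],"angular": [0,0,0]}
    - {"hand": 0.05,"offset": [0,0,-8],"angular": [0,0,0]}
    - {"hand": 0.05,"offset": [0,0,-8],"angular": [0,0,0]}
    - {"hand": 0.05,"offset": [0,0,-8],"angular": [0,0,0]}
    - {"hand": 0.05,"offset": [0,0,-8],"angular": [0,0,0]}

```text
time: 7.92
tool_pos: [0.4624, -0.1122, 0.0231]
tcp_rot: [2.03, 2.392, 0.004]
wrist_force: [-0.5, 1.2, 7.0]
width: 0.182
```

drive_tool:
  deltas:
    - {"hand": 0.05,"offset": [0,0,2],"angular": [0,0,0]}
    - {"hand": 0.05,"offset": [0,0,6],"angular": [0,0,0]}
    - {"hand": 0.05,"offset": [4,0.5,11],"angular": [0,0,0]}
    - {"hand": 0.05,"offset": [9,1.5,11],"angular": [0,0,0]}
    - {"hand": 0.05,"offset": [14,2.2,11],"angular": [0,0,0]}
    - {"hand": 0.05,"offset": [18.2,2.8,9],"angular": [0,0,0]}
    - {"hand": 0.05,"offset": [18.2,2.8,6],"angular": [0,0,0]}
    - {"hand": 0.05,"offset": [18.2,2.8,6],"angular": [0,0,0]}

```text
time: 8.93
tool_pos: [0.6396, -0.0831, 0.078]
tcp_rot: [-2.029, -2.391, 0.005]
wrist_force: [-0.1, -0.2, -0.8]
width: 0.186
```

```bash
python3 look.py scene 280 130 460 274 s5
```

```text
{'time': 8.975, 'tool_pos': array([ 0.6406, -0.0834,  0.0798]), 'wrist_force': array([ 0.4741,  0.0255, -0.4371]), 'width': 0.18646635864757816}
```

View pics/s5.png

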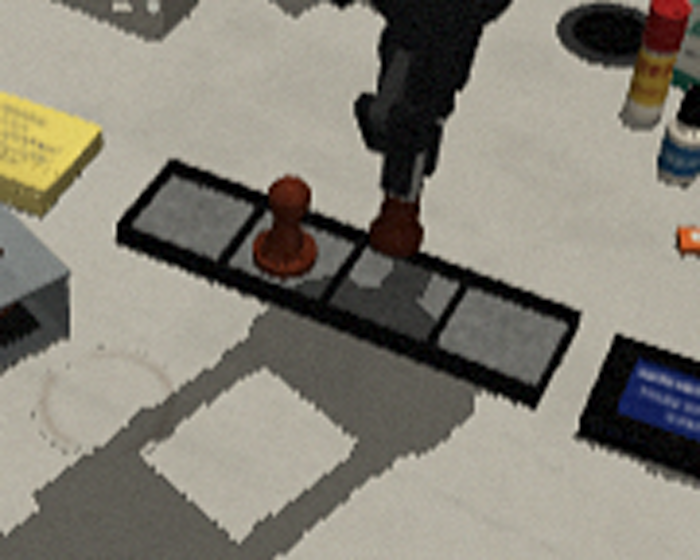

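The large stamp stands upright in its bay (crop 285,252), and the medium is held over the second bay (395,230). Lowering and releasing it, then going to the small one.

drive_tool:
  deltas:
    - {"hand": 0.05,"offset": [0,0,-3],"angular": [0,0,0]}
    - {"hand": 0.05,"offset": [0,0,-4.7],"angular": [0,0,0]}
    - {"hand": 0.05,"offset": [0,0,-5.3],"angular": [0,0,0]}
    - {"hand": 0.05,"offset": [0,0,-5.3],"angular": [0,0,0]}
    - {"hand": 0.05,"offset": [0,0,-5.3],"angular": [0,0,0]}
    - {"hand": 0.5,"offset": [0,0,-5.3],"angular": [0,0,0]}
    - {"hand": 0.5,"offset": [0,0,-5.3],"angular": [0,0,0]}
    - {"hand": 0.5,"offset": [0,0,-5.3],"angular": [0,0,0]}

```text
time: 9.98
tool_pos: [0.6421, -0.0836, 0.0279]
tcp_rot: [2.033, 2.395, 0.0]
wrist_force: [0.6, 1.2, -0.2]
width: 0.499
```

drive_tool:
  deltas:
    - {"hand": 0.5,"offset": [0,0,3],"angular": [0,0,0]}
    - {"hand": 0.5,"offset": [0,0,8],"angular": [0,0,0]}
    - {"hand": 0.5,"offset": [0,0,12],"angular": [0,0,0]}
    - {"hand": 0.5,"offset": [-4,-5,12],"angular": [0,0,0]}
    - {"hand": 0.5,"offset": [-8,-9.5,12],"angular": [0,0,0]}
    - {"hand": 0.5,"offset": [-12,-14,11],"angular": [0,0,0]}
    - {"hand": 0.5,"offset": [-15.5,-18,10],"angular": [0,0,0]}
    - {"hand": 0.5,"offset": [-18,-21.3,7],"angular": [0,0,0]}

```text
time: 10.98
tool_pos: [0.462, -0.2991, 0.0995]
tcp_rot: [2.031, 2.391, 0.0]
wrist_force: [0.5, -0.4, 0.5]
width: 0.5
```

drive_tool:
  deltas:
    - {"hand": 0.5,"offset": [0,0,0],"angular": [0,0,0]}
    - {"hand": 0.5,"offset": [0,0,0],"angular": [0,0,0]}

```text
time: 11.22
tool_pos: [0.4624, -0.2966, 0.0981]
tcp_rot: [2.034, 2.394, 0.001]
wrist_force: [0.9, -0.0, 0.1]
width: 0.499
```

```bash
python3 look.py scene 310 170 510 330 s6
```

```text
{'time': 11.275, 'tool_pos': array([ 0.4631, -0.2964,  0.0986]), 'wrist_force': array([0.9462, 0.2105, 0.6181]), 'width': 0.5004225512258494}
```

View pics/s6.png

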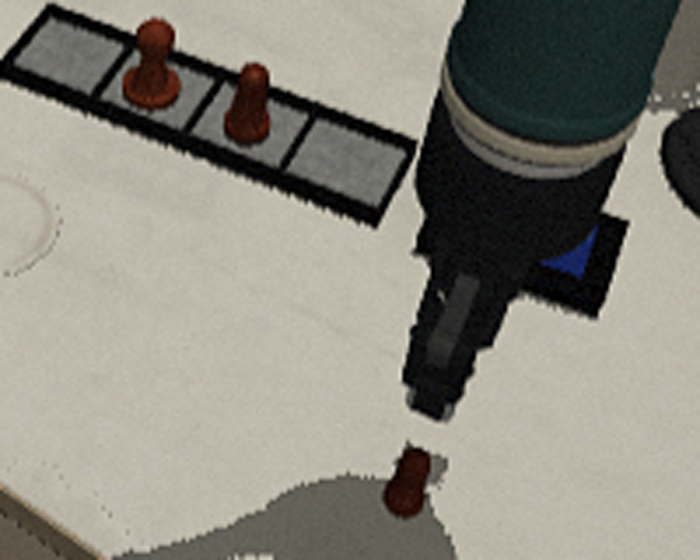

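Both placed stamps stand upright (crop 150,75 and 250,110), and the fingers are above the small one (410,480).

drive_tool:
  deltas:
    - {"hand": 0.5,"offset": [0,0,-4],"angular": [0,0,0]}
    - {"hand": 0.5,"offset": [0,0,-8.3],"angular": [0,0,0]}
    - {"hand": 0.5,"offset": [0,0,-8.3],"angular": [0,0,0]}
    - {"hand": 0.05,"offset": [0,0,-8.3],"angular": [0,0,0]}
    - {"hand": 0.05,"offset": [0,0,-8.3],"angular": [0,0,0]}
    - {"hand": 0.05,"offset": [0,0,-8.3],"angular": [0,0,0]}
    - {"hand": 0.05,"offset": [0,0,-8.3],"angular": [0,0,0]}
    - {"hand": 0.05,"offset": [0,0,-8.3],"angular": [0,0,0]}

```text
time: 12.28
tool_pos: [0.4642, -0.298, 0.0173]
tcp_rot: [2.03, 2.391, 0.001]
wrist_force: [1.3, 1.4, 6.4]
width: 0.124
```

drive_tool:
  deltas:
    - {"hand": 0.05,"offset": [0,0,2],"angular": [0,0,0]}
    - {"hand": 0.05,"offset": [0,0,6],"angular": [0,0,0]}
    - {"hand": 0.05,"offset": [4,3,11],"angular": [0,0,0]}
    - {"hand": 0.05,"offset": [8,6,11],"angular": [0,0,0]}
    - {"hand": 0.05,"offset": [12,9.5,11],"angular": [0,0,0]}
    - {"hand": 0.05,"offset": [16,12.5,11],"angular": [0,0,0]}
    - {"hand": 0.05,"offset": [19,14.7,8],"angular": [0,0,0]}
    - {"hand": 0.05,"offset": [19,14.7,5],"angular": [0,0,0]}

```text
time: 13.28
tool_pos: [0.655, -0.1479, 0.0653]
tcp_rot: [2.028, 2.396, 0.003]
wrist_force: [-0.9, -1.3, 0.1]
width: 0.122
```

```bash
python3 look.py scene 310 130 510 290 s7
```

```text
{'time': 13.325, 'tool_pos': array([ 0.6501, -0.1477,  0.0596]), 'wrist_force': array([-2.2952,  0.1164, -2.3623]), 'width': 0.1198832550917594}
```

View pics/s7.png

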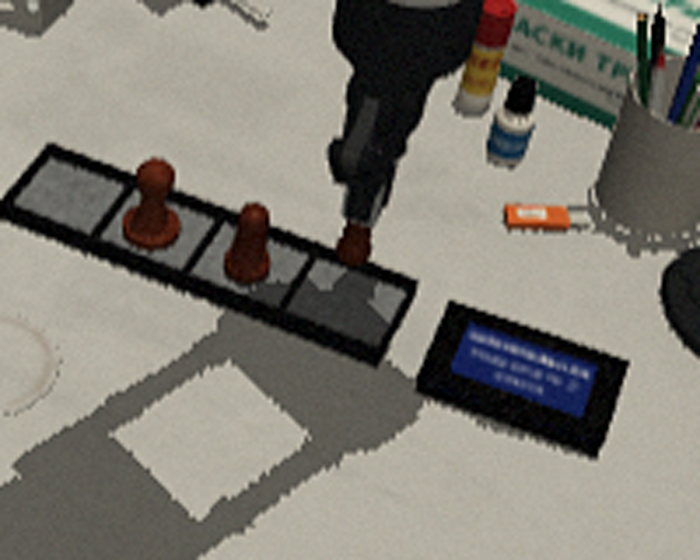

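The small stamp (crop 353,245) hangs over the bay next to the ink pad. Lowering and releasing it.

drive_tool:
  deltas:
    - {"hand": 0.05,"offset": [0,0,-2],"angular": [0,0,0]}
    - {"hand": 0.05,"offset": [0,0,-3.7],"angular": [0,0,0]}
    - {"hand": 0.05,"offset": [0,0,-4.3],"angular": [0,0,0]}
    - {"hand": 0.05,"offset": [0,0,-4.3],"angular": [0,0,0]}
    - {"hand": 0.05,"offset": [0,0,-4.3],"angular": [0,0,0]}
    - {"hand": 0.45,"offset": [0,0,-4.3],"angular": [0,0,0]}
    - {"hand": 0.45,"offset": [0,0,-4.3],"angular": [0,0,0]}
    - {"hand": 0.45,"offset": [0,0,-4.3],"angular": [0,0,0]}

```text
time: 14.32
tool_pos: [0.652, -0.1496, 0.0218]
tcp_rot: [-2.033, -2.395, -0.0]
wrist_force: [-0.4, -0.0, -0.0]
width: 0.45
```

drive_tool:
  deltas:
    - {"hand": 0.5,"offset": [0,0,4],"angular": [0,0,0]}
    - {"hand": 0.5,"offset": [0,0,9],"angular": [0,0,0]}
    - {"hand": 0.6,"offset": [-1,1,14],"angular": [0,0,0]}
    - {"hand": 0.6,"offset": [-4,6,14],"angular": [0,0,0]}
    - {"hand": 0.6,"offset": [-7.5,11,14],"angular": [0,0,0]}
    - {"hand": 0.6,"offset": [-11,16,14],"angular": [0,0,0]}
    - {"hand": 0.6,"offset": [-14.5,21,14],"angular": [0,0,0]}
    - {"hand": 0.6,"offset": [-17.2,24.9,13],"angular": [0,0,0]}

```text
time: 15.32
tool_pos: [0.4792, 0.1011, 0.1527]
tcp_rot: [2.031, 2.395, 0.003]
wrist_force: [-0.4, 0.7, 0.0]
width: 0.603
```

drive_tool:
  deltas:
    - {"hand": 0.6,"offset": [0,0,-2],"angular": [0,0,0]}
    - {"hand": 0.6,"offset": [0,0,-2],"angular": [0,0,0]}
    - {"hand": 0.6,"offset": [0,0,-2],"angular": [0,0,0]}

```text
time: 15.7
tool_pos: [0.4806, 0.0992, 0.1324]
tcp_rot: [2.033, 2.394, 0.001]
wrist_force: [1.4, 0.2, -0.1]
width: 0.6
```

```bash
python3 look.py scene 220 100 440 276 s8; python3 - <<'E'
import pickle;from h import *
d=pickle.load(open("d0.pkl","rb"))
print(proj(d["scene"],[(.480,.099,.092),(.480,.099,.075),(.456,.095,.13),(.504,.103,.13)]).round(1))
E
```

```text
{'time': 15.75, 'tool_pos': array([0.4809, 0.0991, 0.1327]), 'wrist_force': array([-0.151 , -1.2671,  0.0379]), 'width': 0.6008710914292619}
[[270.2 182.2]
 [270.8 187.9]
 [262.3 175.6]
 [275.3 162.1]]
```

View pics/s8.png

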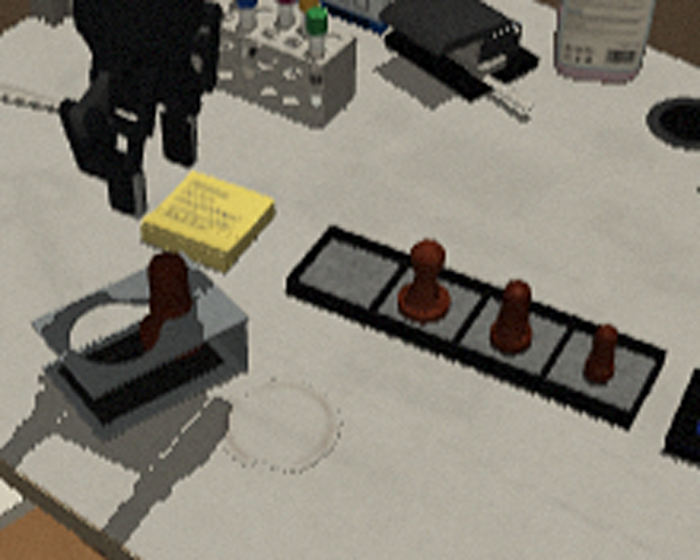

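Three stamps stand in order in the tray (crop 425,290; 515,325; 600,360). The fingers are above the largest (170,280). I'll shift a few mm towards it and grip.

drive_tool:
  deltas:
    - {"hand": 0.6,"offset": [0.2,-0.1,-3],"angular": [0,0,0]}
    - {"hand": 0.6,"offset": [0.2,-0.1,-6],"angular": [0,0,0]}
    - {"hand": 0.6,"offset": [0.2,-0.1,-7.4],"angular": [0,0,0]}
    - {"hand": 0.6,"offset": [0.2,-0.1,-7.4],"angular": [0,0,0]}
    - {"hand": 0.1,"offset": [0.2,-0.1,-7.4],"angular": [0,0,0]}
    - {"hand": 0.1,"offset": [0.2,-0.1,-7.4],"angular": [0,0,0]}
    - {"hand": 0.1,"offset": [0.2,-0.1,-7.4],"angular": [0,0,0]}
    - {"hand": 0.1,"offset": [0.2,-0.1,-7.4],"angular": [0,0,0]}
  force: 60

```text
time: 16.75
tool_pos: [0.4837, 0.0986, 0.0595]
tcp_rot: [2.031, 2.393, 0.004]
wrist_force: [-0.3, 0.4, 6.0]
width: 0.262
```

drive_tool:
  deltas:
    - {"hand": 0.1,"offset": [0,0,0.2],"angular": [0,0,0]}
    - {"hand": 0.1,"offset": [0,0,0.3],"angular": [0,0,0]}
    - {"hand": 0.1,"offset": [0,0,0.3],"angular": [0,0,0]}

```text
time: 17.12
tool_pos: [0.4814, 0.0984, 0.0604]
tcp_rot: [-2.032, -2.395, 0.001]
wrist_force: [0.4, 0.4, -1.3]
width: 0.262
```

drive_tool:
  deltas:
    - {"hand": 0.1,"offset": [-0.8,0.2,0],"angular": [0,0,0]}
    - {"hand": 0.1,"offset": [-1.7,0.45,0],"angular": [0,0,0]}
    - {"hand": 0.1,"offset": [-2.6,0.7,0],"angular": [0,0,0]}
    - {"hand": 0.1,"offset": [-3.5,0.95,0],"angular": [0,0,0]}
    - {"hand": 0.1,"offset": [-4.4,1.2,0],"angular": [0,0,0]}
    - {"hand": 0.1,"offset": [-4.4,1.2,0],"angular": [0,0,0]}
    - {"hand": 0.1,"offset": [-4.4,1.2,0],"angular": [0,0,0]}

```text
time: 18.0
tool_pos: [0.4383, 0.1105, 0.061]
tcp_rot: [2.032, 2.395, 0.001]
wrist_force: [-0.0, 0.1, -0.9]
width: 0.263
```

```bash
python3 look.py scene 200 120 340 232 s9
```

```text
{'time': 18.05, 'tool_pos': array([0.4384, 0.1104, 0.061 ]), 'wrist_force': array([ 0.4605,  0.1968, -0.6994]), 'width': 0.2599745541023402}
```

View pics/s9.png

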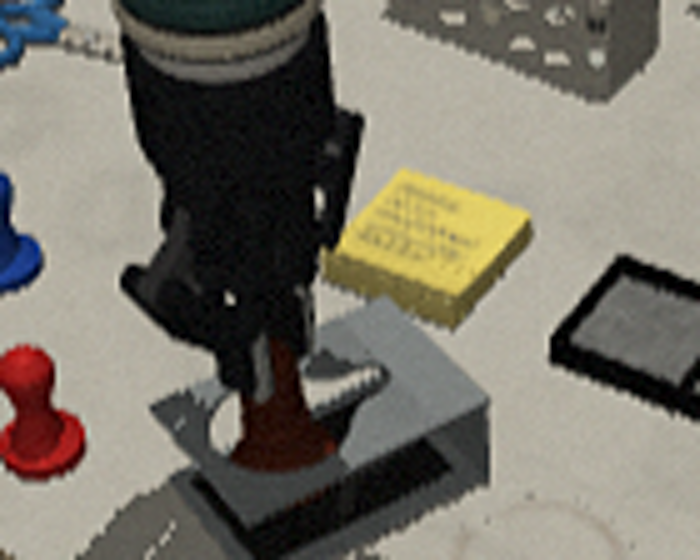

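The stamp sits in the round wide end (crop 285,430), with its foot visible through the hole. The wrist force is near zero, so I'll lift gently.

drive_tool:
  deltas:
    - {"hand": 0.1,"offset": [0,0,0.6],"angular": [0,0,0]}
    - {"hand": 0.1,"offset": [0,0,1.2],"angular": [0,0,0]}
    - {"hand": 0.1,"offset": [0,0,1.8],"angular": [0,0,0]}
    - {"hand": 0.1,"offset": [0,0,2.4],"angular": [0,0,0]}
    - {"hand": 0.1,"offset": [0,0,2.4],"angular": [0,0,0]}

```text
time: 18.68
tool_pos: [0.4387, 0.1105, 0.0856]
tcp_rot: [2.032, 2.394, 0.002]
wrist_force: [-0.3, 1.2, -0.5]
width: 0.259
```

drive_tool:
  deltas:
    - {"hand": 0.1,"offset": [0,0,0.8],"angular": [0,0,0]}
    - {"hand": 0.1,"offset": [0,0,1.6],"angular": [0,0,0]}
    - {"hand": 0.1,"offset": [0,0,2.6],"angular": [0,0,0]}
    - {"hand": 0.1,"offset": [0,0,4.5],"angular": [0,0,0]}
    - {"hand": 0.1,"offset": [0,0,7.5],"angular": [0,0,0]}
    - {"hand": 0.1,"offset": [0,0,7.5],"angular": [0,0,0]}

```text
time: 19.42
tool_pos: [0.4405, 0.1109, 0.163]
tcp_rot: [2.03, 2.392, 0.008]
wrist_force: [0.3, 0.2, -1.3]
width: 0.261
```

```bash
python3 look.py scene 200 80 380 224 s10
```

```text
{'time': 19.475, 'tool_pos': array([0.4392, 0.1106, 0.1612]), 'wrist_force': array([-0.0937, -0.0066, -1.3439]), 'width': 0.25894955092826727}
```

View pics/s10.png

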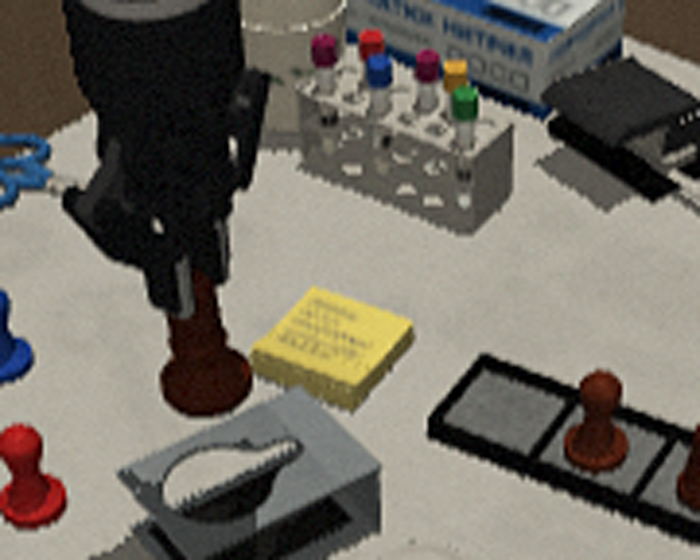

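The largest is free and upright (crop 205,350). Its underside is about 12 cm up. Carrying it to the last bay.

drive_tool:
  deltas:
    - {"hand": 0.1,"offset": [4,-1.4,0],"angular": [0,0,0]}
    - {"hand": 0.1,"offset": [8.5,-2.9,0],"angular": [0,0,0]}
    - {"hand": 0.1,"offset": [13,-4.4,0],"angular": [0,0,0]}
    - {"hand": 0.1,"offset": [17,-5.8,0],"angular": [0,0,0]}
    - {"hand": 0.1,"offset": [18.2,-6.2,-3],"angular": [0,0,0]}
    - {"hand": 0.1,"offset": [18.2,-6.2,-6],"angular": [0,0,0]}
    - {"hand": 0.1,"offset": [18.2,-6.2,-8],"angular": [0,0,0]}
    - {"hand": 0.1,"offset": [18.2,-6.2,-8],"angular": [0,0,0]}

```text
time: 20.48
tool_pos: [0.6173, 0.0484, 0.0766]
tcp_rot: [-2.03, -2.392, 0.006]
wrist_force: [-0.5, 0.5, -0.8]
width: 0.26
```

```bash
python3 look.py scene 240 100 420 244 s11
```

```text
{'time': 20.525, 'tool_pos': array([0.6189, 0.0485, 0.0786]), 'wrist_force': array([-0.0512, -0.4045, -0.0241]), 'width': 0.2592376898700907}
```

View pics/s11.png

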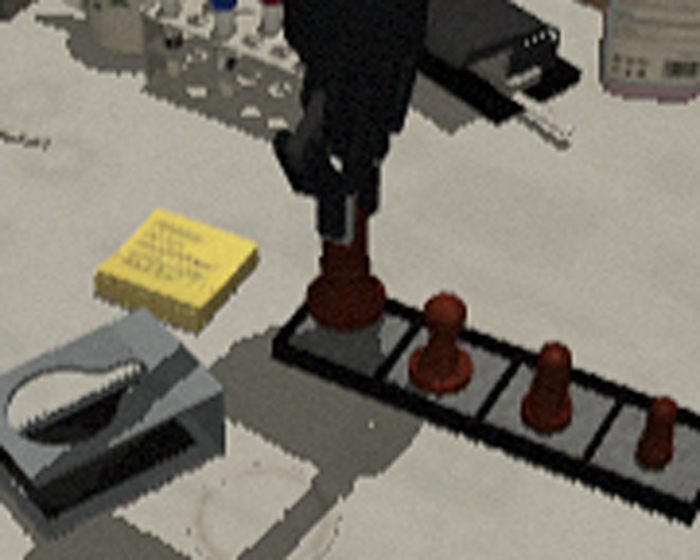

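The foot (crop 346,305) is right above the last bay (centre about 348,335).

drive_tool:
  deltas:
    - {"hand": 0.1,"offset": [0,0,-1.5],"angular": [0,0,0]}
    - {"hand": 0.1,"offset": [0,0,-2.6],"angular": [0,0,0]}
    - {"hand": 0.1,"offset": [0,0,-3.2],"angular": [0,0,0]}
    - {"hand": 0.1,"offset": [0,0,-3.2],"angular": [0,0,0]}
    - {"hand": 0.1,"offset": [0,0,-3.2],"angular": [0,0,0]}
    - {"hand": 0.6,"offset": [0,0,-3.2],"angular": [0,0,0]}
    - {"hand": 0.6,"offset": [0,0,-3.2],"angular": [0,0,0]}
    - {"hand": 0.6,"offset": [0,0,-3.2],"angular": [0,0,0]}

```text
time: 21.52
tool_pos: [0.6199, 0.0484, 0.0476]
tcp_rot: [-2.033, -2.395, 0.0]
wrist_force: [-0.0, 0.2, -0.5]
width: 0.599
```

drive_tool:
  deltas:
    - {"hand": 0.6,"offset": [0,0,4],"angular": [0,0,0]}
    - {"hand": 0.6,"offset": [0,0,8],"angular": [0,0,0]}
    - {"hand": 0.6,"offset": [0,0,13],"angular": [0,0,0]}
    - {"hand": 0.6,"offset": [-5,4,15],"angular": [0,0,0]}
    - {"hand": 0.6,"offset": [-10,8,15],"angular": [0,0,0]}
    - {"hand": 0.6,"offset": [-14,13,15],"angular": [0,0,0]}
    - {"hand": 0.6,"offset": [-18,18,15],"angular": [0,0,0]}
    - {"hand": 0.6,"offset": [-18,18,15],"angular": [0,0,0]}

```text
time: 22.52
tool_pos: [0.4375, 0.2307, 0.1978]
tcp_rot: [-2.027, -2.399, -0.0]
wrist_force: [0.7, -0.0, 0.7]
width: 0.603
```

```bash
python3 look.py scene 220 110 500 310 s12; python3 - <<'E'
from workcell import bot; from h import *
import numpy as np,pickle
T=bot.read_camera("top"); a=np.deg2rad(9.23); O=np.array([.6355,-.051]); M=np.array([[np.cos(a),np.sin(a)],[-np.sin(a),np.cos(a)]])
for q in blobs(brown(T),(280,125,392,180),15):
    x,y,w,h=cv2.boundingRect(q); print((x,y,w,h),(M@(cast(T,(x+(w-1)/2,y+(h-1)/2),.03)[0]-O)*1000).round(1))
o=pickle.load(open("d0.pkl","rb"))["top"]["frame"]
for n,(x0,y0,x1,y1) in(("pad",(388,125,440,165)),("notes",(242,150,276,188))):
    g=[cv2.cvtColor(f[y0:y1,x0:x1],cv2.COLOR_BGR2GRAY).astype(np.float32) for f in(o,T["frame"])]; print(n,cv2.phaseCorrelate(*g))
E
```

```text
{'time': 22.575, 'tool_pos': array([0.4383, 0.2302, 0.1978]), 'wrist_force': array([ 0.0286, -0.1781,  0.1412]), 'width': 0.5983601725767702}
(293, 153, 17, 17) [ -0.9 100.5]
(317, 151, 13, 14) [-1.6 38.4]
(343, 149, 10, 11) [ -3.4 -30.7]
(368, 146, 7, 8) [ -1.9 -97.5]
pad ((0.02669023860090647, -0.02573795680545743), 0.9430942018826802)
notes ((-0.09231900109711333, -0.013879380311717426), 0.9596939457787408)
```

View pics/s12.png

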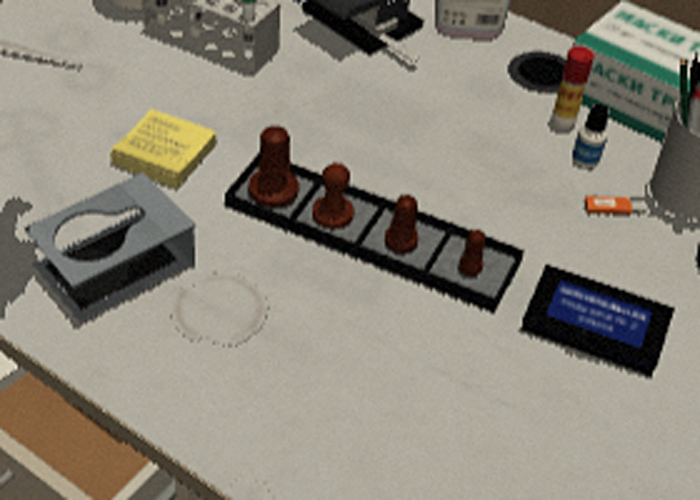

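All four stand upright in their bays (crop 272,165 to 474,255), in size order with the smallest by the ink pad. Handing in.

```bash
python3 -c "
from workcell import bot
print(bot.finish_job())"
```

```text
the job is handed in; nothing more can be done
None
```

All four stamps stand upright in the tray, one to a bay, smallest next to the ink pad and largest farthest from it. I slid the largest 45 mm along the slot to the wide end before lifting it. I handed the job in at about 22.6 s of the 99 s allowed.

The last top-view check put every stamp within about 5 mm of its bay centre, against the 22 mm allowed. The ink pad and sticky notes had shifted by less than 0.1 pixel, well under 1 mm. The final scene picture showed all four upright, with the gripper clear. I judged uprightness and seating from the pictures only, and the hand-in gave no verdict. None of the final checks failed. The one disagreement was on the way: before I gripped the largest, the two views put it about 3 to 4 mm apart, so I aimed between them.

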